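# Return the used sample tin through the spring flap

## Task

At the cupping table, send the used sample tin (orange lid) through the red self-closing flap into the return tub: push the flap open with one finger and, while that finger holds it open, push the tin along its lane and over the edge with the other finger. Slide the tin gently, never pinching or lifting it and never letting it touch the flap; then withdraw so that the flap swings shut, and leave the green-lidded tin, the cups and everything else where they stand.

Things in the scene. Friction and masses are not known exactly. Their poses are not given: they have to be found in the camera images.
- station: Return station, fixed to the table: plywood deck, its top 75 mm above the table, and a grey tub behind it. Origin: at table height, under the lane's centre line, in the plane of the shut flap. x runs along the lane from deck to tub (push direction, roughly away from the robot), y to the left of that, z up. Station coordinates below are in mm. Deck: x -170 to 0, y -140 to 140.
- lane_end (a point): Middle of the lane's end, on the deck's top at station (0, 0, 75), where the deck drops straight into the tub. The lane runs in x from -152 to -2 between two aluminium strips 8 mm high and 5 mm thick, inner faces at y = -26 and +26.
- tub_floor (a point): Centre of the tub's black rubber floor, station (92, 0, 6). Inside the tub: x 0 to 184, y -134 to 134; walls up to z = 75, open above.
- fence (a point): Top of the hinge post, station (0, 86, 121), radius 6 mm. A white fence 6 mm thick, 40 mm high above the deck, stands on the deck's far edge (x = 0) at y 92 to 140 and y -48 to -140; a stop post (radius 5, 42 mm high) is at y = -43. The flap closes the gap between the posts; above fence and flap all is open.
- flap (a joint): Angle of the red flap, rad: 0 shut (plane x = 0), grows as it swings about its upright hinge out over the tub (+x), stop at 1.7. A weak spring shuts it within about 1.5 s (0.02 Nm when shut, 0.06 Nm at 1.4 rad). Panel 113 mm long, 5 mm thick, 4 to 38 mm above the deck; hinge axis at station y = +80, free edge at y = -37 when shut.
- flap_hinge (a point): Point on the flap's upright hinge axis at station (0, 80, 96), half-way up the panel.
- flap_edge (a point): Middle of the flap's free upright edge, 117 mm from the hinge axis; at station (0, -37, 96) when shut.
- tin_center (a point): Centre of the used sample tin to be returned: square steel tin with an orange lid, 44 x 44 x 30 mm high, about 120 g, standing on the deck in the lane, square to it within a few degrees, its centre 60 to 95 mm before the flap. Its axes are those of the tin, z up.
- keeper_center (a point): Centre of a second tin of the same size with a green lid, standing on the deck to the right of the lane (station y about -90). To be left alone.
- espresso_center (a point): Centre of a small white handleless cup, 46 mm across, 42 mm high, on the deck at the left rear corner (station about -130, 105). To be left alone.
- mug_a_center (a point): Centre of a white mug, 84 mm across, 90 mm high, on the table beside the station. To be left alone.
- mug_b_center (a point): Centre of a second white mug, as the first. To be left alone.
- bowl_center (a point): Middle of a blue tasting bowl, 100 mm across, 55 mm high, on the table. To be left alone.
- beans_center (a point): Centre of an amber jar with black cap, 68 mm across, 110 mm high, on the table. To be left alone.
Not all that is in view belongs to the job. What is shaped like the part that bears tin_center but pink or purple is not meant.

How it is judged:
On the way, in this order (a step that is already met when the one before it is completed fails the run):
1. a finger has pushed the flap open while the tin still stands before it (value of joint flap above 0.5 rad and contact force between the fingers and flap above 0.05 N and x of tin_center in the frame of station below -0.02 m and z of tin_center in the frame of station above 0.085 m).
2. with a finger still holding the flap open, a finger pushes the tin through on the deck (value of joint flap above 0.6 rad and contact force between the fingers and flap above 0.05 N and contact force between the fingers and tin above 0.02 N and x of tin_center in the frame of station above -0.015 m and z of tin_center in the frame of station above 0.075 m).
3. the tin has dropped into the tub (z of tin_center in the frame of station below 0.055 m and x of tin_center in the frame of station between 0 and 0.184 m), for 0.2 s.
At the end, for the whole second after the job is handed in: The orange-lidded tin lies at rest in the tub, its centre more than 20 mm below the deck's top, the flap is shut (under 0.08 rad) (all of step 3 and y of tin_center in the frame of station between -0.134 and 0.134 m and linear speed of tin below 0.02 m/s and value of joint flap below 0.08 rad); the robot touches nothing.
It fails at once if the tin is lifted more than 12 mm off the deck (z of tin_center in the frame of station above 0.102 m).
It fails at once if the tin is pinched or pushed hard (over 15 N) (contact force between the fingers and tin above 15 N).
It fails at once if the tin touches the flap (over 0.2 N) (contact force between tin and flap above 0.2 N).
It fails at once if another tin, cup, mug, bowl or jar is moved more than 15 mm (distance of any of keeper_center, espresso_center, mug_a_center, mug_b_center, bowl_center, beans_center from where it was at the start of the episode above 0.015 m).
It also fails if it takes over 38 s, if anything falls off the work surface, if the arm or the gripper's body presses on something with over 40 N, if the wrist force passes 120 N, or if a joint passes its speed limit or range.

## Robot

A 7-joint arm with a two-finger parallel gripper is mounted at the origin on the work surface. World frame = base frame: x ahead of the robot, y to its left, z up, the work surface at z = 0. Lengths are in m, angles in rad, forces in N, time in s.
With the tool pointing down it reaches from about 0.35 to 0.9 m from the base axis. Payload 8.1 kg.
Tool frame: the origin (TCP) lies at the very end of the fingers, on their centre line; the grasp point (between the pads) lies 19 mm behind it (arm.tcp_to_grasp is the z of the grasp point in the tool frame, in m); z points along the fingers, y is the line along which they close (so a half turn about z gives the same grasp; the last joint's range is limited). The gripper opens to 92 mm and grips with 3 to 60 N. Pads are 19 mm wide; open, the fingers measure 130 mm over their backs; the gripper's body (75 mm by 190 mm) begins 47 mm behind the grasp point.
Start: joints at [1.013, 0.434, 0.025, 1.573, -0.012, 1.134, -0.075], TCP at [0.275, -0.561, 0.227] pointing down, gripper open.
Joint ranges: [-2.62, 2.62], [-0.44, 2.09], [-1.27, 1.32], [0.08, 2.57], [-1.32, 4.46], [0.12, 2], [-2.74, 2.74]. Speed limits (rad/s): [2.22, 2.22, 3.01, 3.01, 3.14, 3.14, 3.14].

## Interface

Orientations are given as a rotation vector (axis times angle).
In Python, from cell import readout, vision, sign_off, arm gives the robot as it stands. The module is installed in compiled form; this text tells all that it offers.
- The arm moves only by the shell command python3 -m creep 'ROWS' [FORCE]. ROWS is JSON, a list of rows, each a list of 5 numbers: the shift along the tool's x, y, z in units of 4 cm (1.0 is 4 cm), then the turn about the tool's z in units of 4 degrees (1.0 is 4 degrees), then the opening, from 0 (shut) to 1 (fully open). A call has 1 to 12 rows; each row shifts and turns the commanded pose from where the row before left it, along the tool's axes as they then stand; what a row does not reach is not made up. A row lasts 1/8 s, in which the tool goes at most 62.5 mm and 10.7 degrees, less where a joint would pass 70% of its speed; a pose out of reach is approached as far as the arm can. A call with a number of a shift or a turn outside -1 to 1 is refused whole. A call with a gripper value outside its range is refused whole. The fingers move at their own pace and stop on an object; FORCE is the grip in N (left out, the last holds). Time passes only in rows, so rows that do not move let the fingers close. It gives the time, the measured TCP pose, the force, the opening and the grip force at its end, in the units of the state.
- readout.observe(): the state, without advancing time (a new reading comes with each control period).
- vision.get_image(name): name is "scene" or "top" or "wrist"; returns a dict with "pixels" (420x560x3 uint8, blue, green, red), "z_map" (420x560 float32, m along the optical axis (not along the pixel's ray), 0 where there is no reading), "camera_matrix" (3x3 intrinsics, pixels), "position" and "rotation" of the camera in the world. Camera axes: x right, y up, looking along -z (the intrinsics and any distortion apply to the point x, -y, -z); pixel columns grow to the right and rows downward; lengths in m; the calibration is good to about 2 mm. A picture is of the moment at which its call begins.
- sign_off(): hands the job in; it is judged then, once.
The state is a dict: "clock": time; "joints": joint angles; "dq": joint speeds; "joint_efforts": joint torques, N m; "position": TCP position; "ee_rot": TCP orientation; "force": force on the tool from outside, world axes, zero at the start; "ft_torque": the same for the moment, N m; "width": opening from 0.0 (shut) to 1.0 (fully open); "gripper_force": force on a finger pad.
Only numpy, scipy, OpenCV 4.12 (cv2) and the standard library are available. Lean on these libraries where they do the work, as an engineer would, in place of code of your own. Each camera call takes 0.05 s, during which the arm holds its last target. There are 200 camera calls.

## Working session

There is one attempt and no reset: what is moved stays moved. The work goes in short steps, Python scripts to look and compute and a shell command to move; the robot and the scene stay as the last step left them, time stands still between calls to the robot, and variables do not carry over. Pictures are saved under pics/ and viewed, at most 10 in all, crops included, and the job is handed in when it is done.

```bash
mkdir -p pics; cat > h.py <<'E'
import numpy as np, cv2
from cell import readout, vision
def grab(n):
    d=vision.get_image(n); return d
def world(d,u,v,z=None):
    K=np.array(d["camera_matrix"]);R=np.array(d["rotation"]);p=np.array(d["position"])
    if R.shape!=(3,3): R=cv2.Rodrigues(R)[0]
    u=np.asarray(u,float);v=np.asarray(v,float)
    r=np.stack([(u-K[0,2])/K[0,0],-(v-K[1,2])/K[1,1],-np.ones_like(u)],-1)@R.T
    if z is None: s=d["z_map"][v.astype(int),u.astype(int)][...,None]
    else: s=((z-p[2])/r[...,2])[...,None]
    return p+r*s
E
python3 - <<'E'
from h import *
for n in("scene","top"):
    d=grab(n); cv2.imwrite(f"pics/{n}0.png",d["pixels"]); np.savez(f"{n}0.npz",**d)
    print(n,d["position"],d["rotation"])
print(readout.observe())
E
```

```text
scene [1.20791986e+00 1.20759670e-04 7.99352970e-01] [0.60647178 0.61469854 1.52207495]
top [ 0.39412683 -0.0168822   1.36869542] [ 0.07564067 -0.04830299 -1.5741759 ]
{'clock': 0.1, 'joints': array([ 1.01339092,  0.43516828,  0.02499356,  1.57400325, -0.01161283,
        1.13399405, -0.07514407]), 'dq': array([ 0.00089344, -0.00076059,  0.00115458, -0.00164892, -0.00050433,
        0.00095998, -0.00121766]), 'joint_efforts': array([ 3.69650268e-03, -6.69121456e+01,  9.88584012e-01, -3.15143716e+01,
       -6.03622897e-02,  3.74497636e-02,  8.09208154e-05]), 'position': array([ 0.27429979, -0.56108263,  0.22601548]), 'ee_rot': array([-3.05943969e+00, -7.07749878e-01,  6.97709462e-04]), 'force': array([ 0.6534643 ,  1.46655135, -0.41943254]), 'ft_torque': array([-0.03170414, -0.03772105, -0.01726298]), 'gripper_force': 0.0, 'width': 0.9982192577627138}
```

View pics/top0.png

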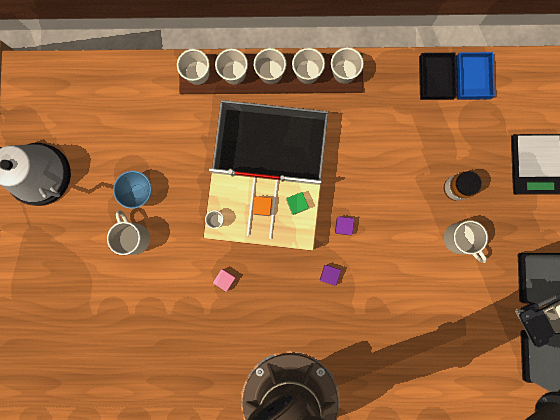

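View pics/scene0.png

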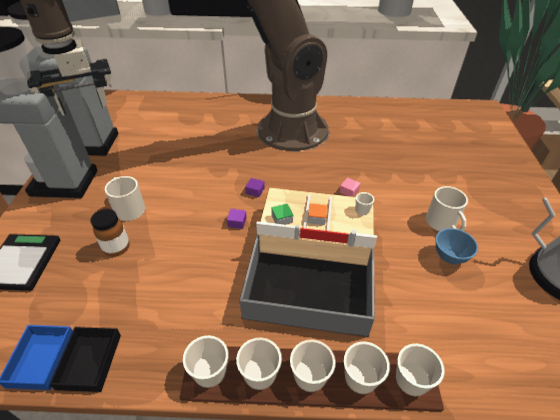

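The top view shows the orange tin in the lane at (263,206) and the red flap at (257,175). The green keeper is at (299,203). The pink (225,280) and purple (345,226), (332,275) blocks stand on the table, so they are decoys. The only orange lid in the lane, on the deck, is the one that fits the description. I'll measure it and make one enlarged crop.

```bash
python3 - <<'E'
from h import *
d=dict(np.load("top0.npz"));im=d["pixels"]
cv2.imwrite("pics/crop1.png",cv2.resize(im[90:260,190:370],None,fx=4,fy=3.5,interpolation=cv2.INTER_CUBIC)[:600,:720])
hsv=cv2.cvtColor(im,cv2.COLOR_BGR2HSV).astype(int);H,S,V=hsv[...,0],hsv[...,1],hsv[...,2]
vv,uu=np.mgrid[:420,:560]
W=world(d,uu,vv)
roi=(uu>195)&(uu<340)&(vv>95)&(vv<255)
def rep(n,m):
    v,u=np.where(m);P=W[v,u];r=cv2.minAreaRect((P[:,:2]*1000).astype(np.float32))
    print(n,len(u),"px",u.mean().round(1),v.mean().round(1),"mean",P.mean(0).round(4),"rect",np.round(r[0],1),np.round(r[1],1),round(r[2],2)); return P
Z=W[...,2]
o=rep("orange",roi&(H>6)&(H<14)&(S>200)&(V>170)&(Z>.095))
g=rep("green",roi&(H>45)&(H<75)&(S>120)&(Z>.095))
r=rep("red",roi&((H<5)|(H>175))&(S>150)&(Z>.09)&(vv<185))
A=r[:,:2];c=A.mean(0);w=np.linalg.svd(A-c)[2][0];print("flap dir deg",np.degrees(np.arctan2(w[1],w[0])), "ext",((A-c)@w).min(),((A-c)@w).max())
m=roi&(abs(Z-.075)<.006)&(vv>165)
k=rep("deck",m); print("deck corners",cv2.boxPoints(cv2.minAreaRect((k[:,:2]*1000).astype(np.float32))).round(1).tolist(), "z",np.median(k[:,2]))
f=rep("fence",roi&(Z>.105)&(S<60)&(vv<190)&(vv>160)); 
w=np.linalg.svd(f[:,:2]-f[:,:2].mean(0))[2][0];print("fence dir",np.degrees(np.arctan2(w[1],w[0])))
m=roi&(abs(Z-.07)<.012)&(vv<168); t=rep("tub rim",m)
print(cv2.boxPoints(cv2.minAreaRect((t[:,:2]*1000).astype(np.float32))).round(1).tolist())
E
```

```text
orange 29 px 261.7 206.4 mean [0.5019 0.0693 0.1041] rect [504.4  69.6] [42.3 42.9] 87.6
green 295 px 296.9 202.7 mean [ 0.5104 -0.0181  0.1049] rect [510.5 -18.2] [42.1 42.6] 21.74
red 115 px 256.5 175.1 mean [0.5794 0.0818 0.1106] rect [579.6  80.6] [110.5   5.2] 83.21
flap dir deg 83.2974104658016 ext -0.05641306019534648 0.05411303895748648
deck 6120 px 261.5 211.5 mean [0.4914 0.0718 0.075 ] rect [515.8  69.5] [280.4 214.9] 83.35
deck corners [[392.8999938964844, -57.29999923706055], [606.2999877929688, -82.19999694824219], [638.7999877929688, 196.3000030517578], [425.29998779296875, 221.10000610351562]] z 0.07500763378493813
fence 199 px 268.7 176.0 mean [0.5726 0.0515 0.1402] rect [523.3  81. ] [270.4 178.9] 70.64
fence dir -98.64458193933434
tub rim 763 px 266.4 121.1 mean [0.7255 0.0597 0.0719] rect [678.8  50.5] [280.7 178.2] 83.54
[[574.4000244140625, -78.9000015258789], [751.5, -99.0], [783.0999755859375, 179.89999389648438], [606.0, 200.0]]
```

View pics/crop1.png

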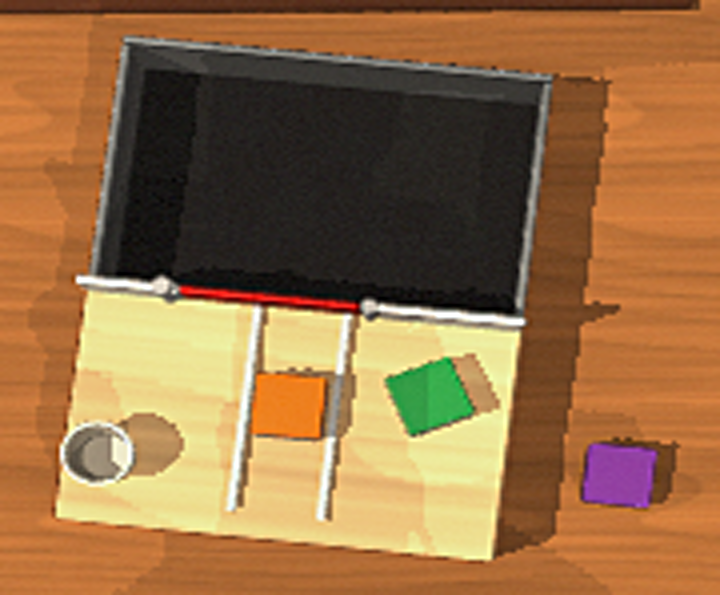

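The crop confirms it: the orange lid sits between the two strips, in front of the red flap, and is the only orange tin. The station origin is about (0.578, 0.062), yaw -6.65°. The tin is at station (-73.5, 0), yawed about +4°. Next I check heights around the start and along the path.

```bash
python3 - <<'E'
from h import *
vv,uu=np.mgrid[:420,:560]
for n in("top","scene"):
    d=dict(np.load(n+"0.npz"));W=world(d,uu,vv);ok=d["z_map"]>0
    print(n)
    for y in np.arange(-.8,.2,.1):
        row=[]
        for x in np.arange(.1,.8,.1):
            m=ok&(W[...,0]>=x)&(W[...,0]<x+.1)&(W[...,1]>=y)&(W[...,1]<y+.1)
            row.append(round(float(W[...,2][m].max()),2) if m.any() else None)
        print(round(y,1),row)
E
```

```text
top
-0.8 [None, None, 0.0, 0.01, 0.03, 0.03, 0.01]
-0.7 [0.19, 0.21, 0.21, 0.01, 0.03, 0.03, 0.01]
-0.6 [0.19, 0.39, 0.31, 0.01, 0.03, 0.03, 0.03]
-0.5 [0.01, 0.39, 0.09, 0.1, 0.12, 0.01, 0.03]
-0.4 [0.74, 0.71, 0.01, 0.01, 0.01, 0.01, 0.04]
-0.3 [0.01, 0.01, 0.01, 0.01, 0.01, 0.01, 0.01]
-0.2 [0.01, 0.01, 0.04, 0.04, 0.01, 0.01, 0.01]
-0.1 [0.02, 0.01, 0.08, 0.11, 0.12, 0.08, 0.08]
-0.0 [0.02, 0.01, 0.01, 0.11, 0.12, 0.02, 0.08]
0.1 [0.01, 0.04, 0.04, 0.12, 0.13, 0.08, 0.08]
scene
-0.8 [0.43, 0.0, 0.31, 0.0, 0.03, 0.03, -0.74]
-0.7 [0.43, 0.43, 0.43, 0.01, 0.03, 0.03, 0.02]
-0.6 [0.03, 0.5, 0.51, 0.0, 0.02, 0.02, 0.03]
-0.5 [0.01, 0.34, 0.09, 0.09, 0.11, 0.0, 0.03]
-0.4 [0.0, 0.0, 0.0, 0.0, 0.0, 0.0, 0.03]
-0.3 [0.01, 0.0, 0.0, 0.0, 0.0, 0.0, 0.0]
-0.2 [0.0, 0.0, 0.03, 0.03, 0.01, 0.01, 0.0]
-0.1 [0.02, 0.0, 0.08, 0.11, 0.12, 0.08, 0.08]
-0.0 [0.02, 0.0, 0.0, 0.11, 0.12, 0.01, 0.08]
0.1 [0.0, 0.03, 0.03, 0.12, 0.12, 0.08, 0.08]
```

```bash
python3 -m creep '[[0.3,-0.3,0,0,0.95],[0.7,-0.68,0,0,0.95],[0.7,-0.68,0,0,0.95],[0.7,-0.68,0,0,0.95],[0.7,-0.68,0,0,0.95],[0.7,-0.68,0,0,0.95],[0.7,-0.68,0,0,0.95],[0.7,-0.68,0,0,0.95],[0.7,-0.68,0,0,0.95],[0.7,-0.68,0,0,0.95],[0.7,-0.68,0,0,0.95],[0.7,-0.68,0,0,0.95]]'
python3 -m creep '[[0.7,-0.68,0,0,0.95],[0.7,-0.68,0,0,0.95],[0.7,-0.68,0,0,0.95],[0.7,-0.68,0,0,0.95],[0.7,-0.68,0,0,0.95],[0.7,-0.68,0,0,0.95],[0,0,0,-1,0.95],[0,0,0,-1,0.95],[0,0,0,-1,0.95],[0,0,0,-1,0.95],[0,0,0,-1,0.95],[0,0,0,-1,0.95]]'
python3 -m creep '[[0,0,0,-1,0.95],[0,0,0,-1,0.95],[0,0,0,-1,0.95],[0,0,0,-1,0.95],[0,0,0,-1,0.95],[0,0,0,-1,0.95],[0,0,0,-1,0.95],[0,0,0,-1,0.95],[0,0,0,-1,0.95],[0,0,0,-1,0.95],[0,0,0,-1,0.95],[0,0,0,-1,0.95]]'
cat >> h.py <<'E'
O=np.array([.5778,.062]);a=np.radians(-6.65);S=np.array([[np.cos(a),np.sin(a)],[-np.sin(a),np.cos(a)]])
def st(p): return S@(np.asarray(p)[:2]-O)*1000
def tool():
    s=readout.observe();R=cv2.Rodrigues(np.array(s["ee_rot"]))[0];p=s["position"]
    y=S@R[:2,1]
    print("t",s["clock"],"tcp",p.round(4),"st",st(p).round(1),"phi",np.degrees(np.arctan2(y[1],y[0])).round(2),"w",s["width"],"F",np.round(s["force"],1),"tilt",R[:,2].round(3))
    return s,R
def go(x,y,z=None):
    s,R=tool();w=O+S.T@np.array([x,y])/1000
    d=np.array([*w,s["position"][2] if z is None else z])-s["position"]
    print("units",(R.T@d/.04).round(3))
E
python3 - <<'E'
from h import *
go(-69,26.6,.15)
d=grab("wrist");cv2.imwrite("pics/w1.png",d["pixels"]);np.savez("w1.npz",**d)
E
```

```text
clock: 1.6
position: [0.425, -0.1391, 0.2267]
ee_rot: [3.06, 0.709, -0.0]
force: [0.3, 0.3, -0.0]
width: 0.949
gripper_force: 0.0
clock: 3.1
position: [0.5035, 0.0798, 0.2266]
ee_rot: [2.844, 1.334, -0.001]
force: [-0.3, 0.7, -0.4]
width: 0.949
gripper_force: 0.0
clock: 4.6
position: [0.5035, 0.0798, 0.2266]
ee_rot: [2.056, 2.375, -0.001]
force: [-0.1, -0.3, -0.0]
width: 0.95
gripper_force: 0.0
t 4.6 tcp [0.5035 0.0798 0.2266] st [-75.9   9.1] phi 14.9 w 0.9497571343159731 F [-0.1 -0.3 -0. ] tilt [-0. -0. -1.]
units [0.38  0.279 1.915]
```

View pics/w1.png

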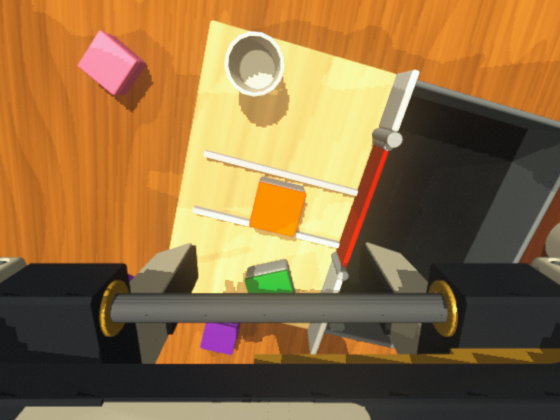

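The wrist view shows the tin at (277,207), the flap from (385,140) to (342,265), and the finger that will work the flap at the right. I'll use this closer view to check the station and tin pose.

```bash
python3 - <<'E'
from h import *
d=dict(np.load("w1.npz"));im=d["pixels"]
hsv=cv2.cvtColor(im,cv2.COLOR_BGR2HSV).astype(int);H,Sa,V=hsv[...,0],hsv[...,1],hsv[...,2]
vv,uu=np.mgrid[:420,:560];W=world(d,uu,vv);Z=W[...,2]
def rep(n,m):
    m=cv2.morphologyEx(m.astype(np.uint8),cv2.MORPH_OPEN,np.ones((3,3)))>0
    P=W[m];r=cv2.minAreaRect((P[:,:2]*1000).astype(np.float32));print(n,m.sum(),"z",np.median(P[:,2]).round(4),"st",st(np.array(r[0])/1000).round(1),np.round(r[1],1),round(r[2],2));return P
rep("tin",(H>6)&(H<16)&(Sa>200)&(V>150)&(Z>.1)&(Z<.11)&(vv<250))
P=rep("flap",((H<5)|(H>175))&(Sa>150)&(Z>.105)&(Z<.12)&(vv<280))
w=np.linalg.svd(P[:,:2]-P[:,:2].mean(0))[2][0];print("dir",np.degrees(np.arctan2(w[1],w[0])),st(P.mean(0)))
P=rep("strips",(abs(Z-.083)<.003)&(Sa<60)&(V>150)&(vv<260))
Q=np.array([st(p) for p in P]);print("strip y",np.median(Q[Q[:,1]>0,1]),np.median(Q[Q[:,1]<0,1]), Q[:,0].min(),Q[:,0].max())
tp=W[(vv<300)&(Z>.15)&(Z<.29)&(d["z_map"]>0)]
s,R=tool();L=(tp-s["position"])@R*1000
for sg in(1,-1):
    q=L[L[:,1]*sg>0];print("finger",sg,np.percentile(q,[1,50,99],axis=0).round(0).tolist())
E
python3 -m creep '[[0,0,0,-1,0.95],[0,0,0,-1,0.95],[0,0,0,-1,0.95],[0,0,0,-0.8,0.95],[0,0,0,0,0.95]]'
python3 -c "
from h import *
go(-69,26.6,.15)"
```

```text
tin 9 z 0.104 st [-2.4 -9.6] [3.5 0.6] 89.66
flap 222 z 0.1123 st [-0.3 48.6] [48.  4.] 83.75
dir -96.56346985195518 [-0.62387896 50.48677244]
strips 1457 z 0.0826 st [-76.8  -7.4] [ 71.4 149.9] 83.48
strip y 25.798167581900078 -31.006490353163045 -151.80798399452743 -1.7659422231308393
t 4.65 tcp [0.5035 0.0797 0.2266] st [-75.8   9. ] phi 15.09 w 0.9522263136181599 F [ 0.1 -0.4  0.4] tilt [-0.    -0.001 -1.   ]
finger 1 [[-8.0, 43.0, -46.0], [10.0, 48.0, -26.0], [11.0, 60.0, -1.0]]
finger -1 [[-8.0, -61.0, -46.0], [10.0, -48.0, -26.0], [11.0, -44.0, -1.0]]
clock: 5.28
position: [0.5039, 0.0795, 0.2267]
ee_rot: [-1.729, -2.623, 0.001]
force: [-0.1, -0.3, 0.9]
width: 0.949
gripper_force: 0.0
t 5.275 tcp [0.5039 0.0795 0.2267] st [-75.4   8.8] phi 29.87 w 0.9492422792169806 F [-0.1 -0.3  0.9] tilt [-0. -0. -1.]
units [0.306 0.361 1.917]
```

```bash
sed -i 's/O=np.array(\[.5778,.062\])/O=np.array([.5775,.0594])/' h.py; python3 -c "
from h import *
go(-69,26.6,.125)"
```

```text
t 5.275 tcp [0.5039 0.0795 0.2267] st [-75.4  11.4] phi 29.87 w 0.9492422792169806 F [-0.1 -0.3  0.9] tilt [-0. -0. -1.]
units [0.249 0.329 2.542]
```

```bash
python3 -m creep '[[0.25,0.33,0,0,0.95],[0,0,0.6,0,0.95],[0,0,0.6,0,0.95],[0,0,0.6,0,0.95],[0,0,0.5,0,0.95],[0,0,0.2,0,0.95],[0,0,0,0,0.95]]'
python3 - <<'E'
from h import *
go(-69,26.6,.086)
a=grab("scene")["pixels"][150:270,230:400];b=grab("wrist")["pixels"]
cv2.imwrite("pics/m1.png",np.vstack([cv2.resize(a,(420,296)),cv2.resize(b,(420,300))]))
E
```

```text
clock: 6.15
position: [0.5128, 0.0942, 0.1266]
ee_rot: [-1.728, -2.623, 0.0]
force: [0.7, 0.9, 1.5]
width: 0.956
gripper_force: 0.0
t 6.15 tcp [0.5128 0.0942 0.1266] st [-68.3  27. ] phi 29.92 w 0.955564427001017 F [0.7 0.9 1.5] tilt [-0.001  0.    -1.   ]
units [-0.002 -0.02   1.015]
```

View pics/m1.png

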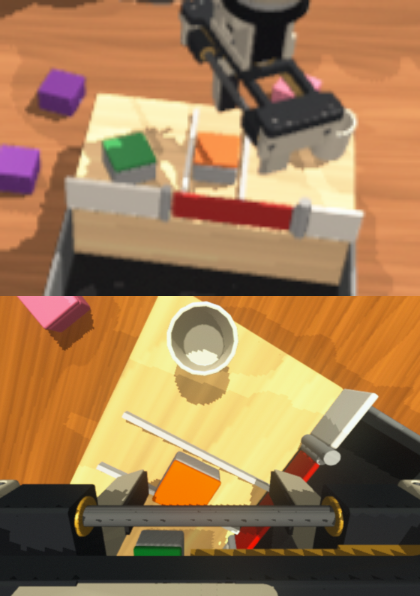

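The left finger is behind the orange tin, the right finger sits between the tin and the flap left of the strip, and both have room to go down. Descending.

```bash
python3 -m creep '[[0,0,0.3,0,0.95],[0,0,0.3,0,0.95],[0,0,0.25,0,0.95],[0,0,0.15,0,0.95],[0,0,0,0,0.95]]'
python3 -c "
from h import *
go(-19,26.6,.0865)
d=grab('top');cv2.imwrite('pics/t2.png',cv2.resize(d['pixels'][130:260,190:350],None,fx=4,fy=4))"
```

```text
clock: 6.88
position: [0.5124, 0.0934, 0.0862]
ee_rot: [-1.728, -2.623, 0.001]
force: [0.3, -0.0, 0.0]
width: 0.949
gripper_force: 0.0
t 6.875 tcp [0.5124 0.0934 0.0862] st [-68.6  26.2] phi 29.91 w 0.9488902626302247 F [ 0.3 -0.   0. ] tilt [-0.001 -0.    -1.   ]
units [-0.61   1.079 -0.01 ]
```

View pics/t2.png

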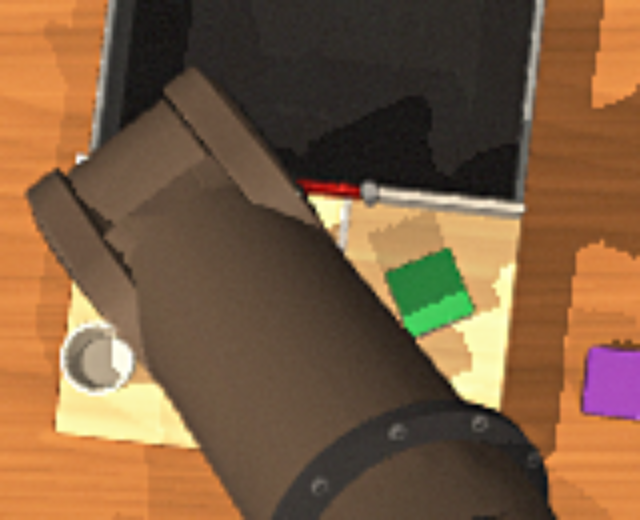

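The arm hides the tin in the top view; the flap is still shut. Pushing at 5 mm per row.

```bash
python3 -m creep '[[-0.06,0.11,0,0,0.95],[-0.06,0.11,0,0,0.95],[-0.06,0.11,0,0,0.95],[-0.065,0.11,0,0,0.95],[-0.065,0.11,0,0,0.95],[-0.065,0.11,0,0,0.95],[-0.065,0.11,0,0,0.95],[-0.065,0.11,0,0,0.95],[-0.065,0.11,0,0,0.95],[0,0,0,0,0.95]]'
python3 - <<'E'
from h import *
go(26,26.6,.0865)
a=grab("scene")["pixels"][170:290,230:400];b=grab("wrist")["pixels"]
cv2.imwrite("pics/m2.png",np.vstack([cv2.resize(a,(420,296)),cv2.resize(b,(420,300))]))
E
```

```text
clock: 8.18
position: [0.5592, 0.0878, 0.0868]
ee_rot: [1.729, 2.622, 0.001]
force: [-0.1, -1.2, -0.4]
width: 0.951
gripper_force: 0.9
t 8.175 tcp [0.5592 0.0878 0.0868] st [-21.5  26.1] phi 29.85 w 0.9505345457008572 F [-0.1 -1.2 -0.4] tilt [ 0.001  0.    -1.   ]
units [-0.579  1.036  0.008]
```

View pics/m2.png

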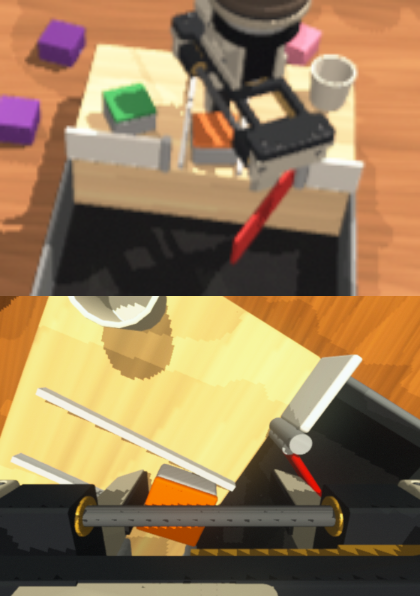

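The flap is held well open by the right finger, and the tin still stands in the lane before the edge. I'll push on.

```bash
python3 -m creep '[[-0.06,0.11,0,0,0.95],[-0.06,0.11,0,0,0.95],[-0.065,0.11,0,0,0.95],[-0.065,0.11,0,0,0.95],[-0.065,0.11,0,0,0.95],[-0.065,0.11,0,0,0.95],[-0.065,0.11,0,0,0.95],[-0.065,0.11,0,0,0.95],[0,0,0,0,0.95],[0,0,0,0,0.95],[0,0,0,0,0.95]]'
python3 - <<'E'
from h import *
tool()
a=grab("scene")["pixels"][170:290,230:400];b=grab("wrist")["pixels"]
cv2.imwrite("pics/m3.png",np.vstack([cv2.resize(a,(420,296)),cv2.resize(b,(420,300))]))
E
```

```text
clock: 9.65
position: [0.5986, 0.0832, 0.0868]
ee_rot: [1.728, 2.623, 0.0]
force: [0.4, -1.1, 1.0]
width: 0.949
gripper_force: 0.5
t 9.65 tcp [0.5986 0.0832 0.0868] st [18.2 26.1] phi 29.9 w 0.9494143500112106 F [ 0.4 -1.1  1. ] tilt [ 0. -0. -1.]
```

View pics/m3.png

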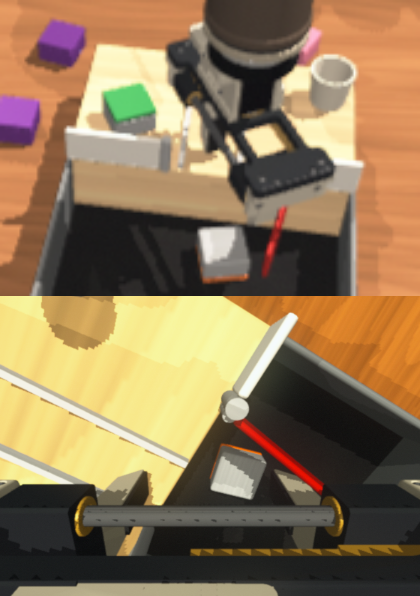

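The tin lies upside down in the tub, clear of the flap. I'll withdraw along the same path so the flap closes against the finger, then lift.

```bash
python3 -m creep '[[0.125,-0.22,0,0,0.95],[0.125,-0.22,0,0,0.95],[0.125,-0.22,0,0,0.95],[0.125,-0.22,0,0,0.95],[0.125,-0.22,0,0,0.95],[0.125,-0.22,0,0,0.95],[0.125,-0.22,0,0,0.95],[0.125,-0.22,0,0,0.95],[0.09,-0.15,0,0,0.95],[0,0,0,0,0.95],[0,0,-0.5,0,0.95],[0,0,-1,0,0.95]]'
python3 -m creep '[[0,0,-1,0,0.95],[0,0,-1,0,0.95],[0,0,-1,0,0.95],[-0.5,-0.9,0,0,0.95],[-0.5,-0.9,0,0,0.95],[-0.5,-0.9,0,0,0.95],[-0.5,-0.9,0,0,0.95],[0,0,0,0,0.95],[0,0,0,0,0.95],[0,0,0,0,0.95],[0,0,0,0,0.95],[0,0,0,0,0.95]]'
python3 - <<'E'
from h import *
tool()
a=grab("scene")["pixels"][150:330,200:400];b=grab("top")["pixels"][90:260,190:370]
cv2.imwrite("pics/m4.png",np.hstack([cv2.resize(a,(400,360)),cv2.resize(b,(400,378))[:360]]))
E
```

```text
clock: 11.25
position: [0.5105, 0.0927, 0.1462]
ee_rot: [-1.727, -2.622, 0.003]
force: [0.7, 0.1, -0.3]
width: 0.948
gripper_force: 0.0
clock: 12.75
position: [0.4106, -0.0367, 0.2666]
ee_rot: [-1.727, -2.624, -0.0]
force: [-1.3, 0.0, 0.2]
width: 0.954
gripper_force: 0.0
t 12.75 tcp [ 0.4106 -0.0367  0.2666] st [-154.6 -114.8] phi 29.96 w 0.9538624595027732 F [-1.3  0.   0.2] tilt [-0.  0. -1.]
```

View pics/m4.png

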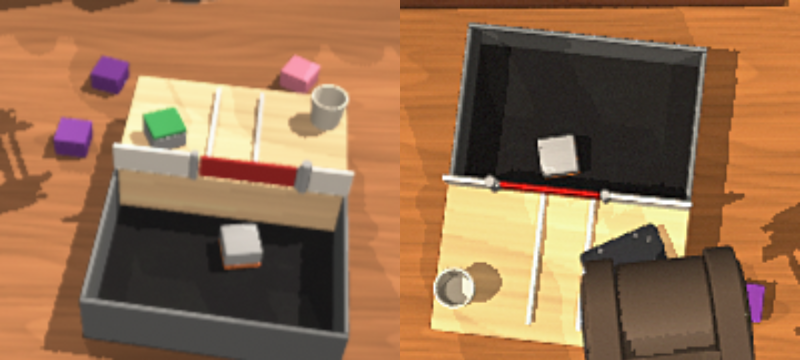

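The flap is shut, the tin lies flat in the tub, and the keeper and espresso cup are untouched.

```bash
python3 -c "
from cell import sign_off
print(sign_off())"
```

```text
the job is handed in; nothing more can be done
None
```

The orange-lidded tin went through the held-open flap and lies at rest in the tub, the flap is shut, the last pictures show the green tin and the espresso cup undisturbed, and the job is handed in at about 13 s (no verdict was returned).

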